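Lock a tube rack on a clamping platform through an L-shaped slot

ROBOT

A 7-joint arm with a two-finger parallel gripper is mounted at the origin on a cart in front of the work surface, level with it; the furniture and walls round the work are solid. World frame = base frame: x ahead of the robot, y to its left, z up, the work surface at z = 0. Lengths are in m, angles in rad, forces in N, time in s.
With the tool pointing down it reaches from about 0.4 to 0.85 m from the base axis. Payload 10.4 kg.
Tool frame: the origin (TCP) lies at the very end of the fingers, on their centre line; the grasp point (between the pads) lies 19 mm behind it; z points along the fingers, y is the line along which they close (so a half turn about z gives the same grasp; the last joint's range is limited). The gripper opens to 87 mm and grips with 3 to 60 N. Pads are 19 mm wide; open, the fingers measure 117 mm over their backs; the gripper's body (75 mm by 190 mm) begins 51 mm behind the grasp point.
Start: joints at [1.288, 0.332, -0.065, 1.46, 0.022, 1.35, -0.088], TCP at [0.161, -0.604, 0.223] pointing down, gripper open.
Joint ranges: [-2.6, 2.6], [-0.5, 2.12], [-1.47, 1.34], [0.16, 2.42], [-1.27, 4.41], [0.06, 2.06], [-2.6, 2.6]. Speed limits (rad/s): [2.22, 2.22, 2.79, 2.79, 3.14, 3.14, 3.14].

INTERFACE

Orientations are given as a unit quaternion [w, x, y, z].
In Python, from station import r, cams gives the robot as it stands. Calls block until the motion is done:
- r.move_ptp(position, orientation): joint-space move of the TCP to a pose.
- r.movel(position, attitude=None, feed=0.15, contact_N=None): straight line of the TCP; attitude=None keeps the orientation; feed is the mean speed in m/s. With contact_N (N) it stops when the force on the tool has changed by that much, and returns True; else False.
- r.move_j(angles): joint-space move.
- r.let_go() and r.close_gripper(grip_force=None): open the fingers fully, or close them until they stop; grip_force is the grip in N (None keeps the last).
- r.hold(seconds).
- r.solve_ik(position, orientation): joint angles nearest the present ones, or None.
- cams.capture(name): name is "side" or "top" or "wrist"; returns a dict with "pixels" (420x560x3 uint8, red, green, blue), "depth" (420x560 float32, m along the optical axis (not along the pixel's ray), 0 where there is no reading), "fx", "fy", "cx", "cy" (pixels), "rvec" (rotation vector, rad) and "tvec" (3), from world to camera coordinates, as OpenCV has them. Camera axes: x right, y down, z forward; pixel columns grow to the right and rows downward; lengths in m; the calibration is good to about 2 mm. A picture is of the moment at which its call begins.
A pose or a line that the arm cannot do raises r.IKError and nothing moves.
- r.job_done(): hands the job in; it is judged then, once.
Readings, each from a call of its own:
- r.current_time(): time.
- r.current_qpos(): joint angles.
- r.current_qvel(): joint speeds.
- r.current_tau(): joint torques, N m.
- r.current_ee_pos(): TCP position.
- r.current_ee_rot(): TCP orientation.
- r.current_force(): force on the tool from outside, world axes, zero at the start.
- r.current_torque(): the same for the moment, N m.
- r.current_grip_width(): opening from 0.0 (shut) to 1.0 (fully open).
- r.current_finger_force(): force on a finger pad.
Only numpy, scipy, OpenCV 4.12 (cv2) and the standard library are available. Lean on these libraries where they do the work, as an engineer would, in place of code of your own. Each camera call takes 0.05 s, during which the arm holds its last target. There are 200 camera calls.

TASK

Lock the tube rack onto its clamping platform: with your fingertips, gently push the upright steel pin along the L-shaped slot towards the rack as far as it goes, then sideways round the corner all the way to the closed end of the slot, and leave it there. Only push the pin, never squeeze it, do not touch or lift the rack itself (the clamp bar slides it into place), and leave the beaker, dish, timer and marker beside the platform where they are.

Things in the scene. Friction and masses are not known exactly. Their poses are not given: they have to be found in the camera images.
- platform: fixed low grey clamping platform, turned up to 0.45 rad. Frame: x away from the robot, from slot side to rack side; y left; z up; origin on the bench. Deck: x -145 to 125, y -115 to 115 mm, top 30 mm above the bench. Flat aluminium cover with the L slot: x -145 to -25, y -80 to 80 mm, top 52 mm above the bench. Fence behind the rack: x 105 to 113 mm, 64 mm high above the bench
- slot_start (a point): point on the cover's top, on the centre line of the 15 mm wide slot, where the pin's axis stands at the open (unclamped) end; platform frame (-110, -22, 52) mm
- slot_corner (a point): the corner of the slot on the cover's top: first leg runs 55 mm from slot_start along the platform's +x to here
- slot_end (a point): the closed (locked) end of the slot on the cover's top: second leg runs 45 mm from slot_corner along the platform's +y (left) to here
- pin_top (a point): top of the upright steel pin, on its axis: 12 mm diameter, standing 44.5 mm above the cover (top 96.5 mm above the bench, straight side up to 90 mm). 1.5 mm play each side in the slot; captive: it cannot tilt or be lifted and moves only horizontally within the slot
- clamp (a joint): travel of clamp bar and pin along the platform's +x from slot_start, m: 0 to 0.015 at the start, 0.0535 to 0.0565 at the corner and in the second leg. Friction 2.5 N, plus up to 2 N while pushing the rack; no spring, stays where left. The bar's jaw, 120 mm wide, top 59 mm above the bench, has its front face at platform x = -15 mm + this value
- pin (a joint): travel of the pin across the clamp bar along the platform's +y, m: 0 in the first leg, 0.045 (at most 0.0465) at the closed end of the second leg. Sliding friction 1.5 N, stays where it is left, no spring
- rack: loose orange tube rack with capped tubes, 150 mm long along the platform's y, 62 mm wide along its x, 86 mm high, standing on the deck between jaw and fence; origin at the centre of its underside, 30 mm above the bench, at platform x 58 to 64 mm at the start, 70 to 74 mm when clamped; its own x axis lies along the platform's y
- beaker: loose small clear beaker, 58 mm wide, 70 mm high, on the bench to the right of the platform; origin at the centre of its underside
- dish: loose round dish with lid, 68 mm wide, 24 mm high, on the bench to the left of the platform; origin at the centre of its underside
- bench_timer: loose small grey timer, 58x58x18 mm, on the bench to the right of the platform; origin at the centre of its underside
- marker: loose marker pen lying on the bench to the left of the platform, 135 mm long along its y, 17 mm thick; origin at the centre of its underside
Not all that is in view belongs to the job. There is more than one size of the rack; the job needs the middle-sized.

How it is judged:
By the outcome, as a careful person would: the job done as asked, in the order asked, and still so for the second after the job is handed in, with the robot touching nothing.
It also fails if it takes over 64 s, if anything falls off the work surface, if the arm or the gripper's body presses on something with over 40 N, if the wrist force passes 120 N, or if a joint passes its speed limit or range.

## Working session

There is one attempt and no reset: what is moved stays moved. The work goes in short steps, each a Python script; the robot and the scene stay as the last script left them, time stands still between calls to the robot, and variables do not carry over. Pictures are saved under pics/ and viewed, at most 10 in all, crops included, and the job is handed in when it is done.

```bash
ls; mkdir -p pics; cat > h.py <<'E'
import numpy as np, cv2
from station import r, cams
def cap(n):
    d=cams.capture(n); R=cv2.Rodrigues(np.array(d["rvec"],float))[0]; d["R"]=R; d["t"]=np.array(d["tvec"],float).ravel(); return d
def save(d,f): cv2.imwrite("pics/"+f,np.ascontiguousarray(d["pixels"][:,:,::-1]))
def plane(d,u,v,z):
    ray=d["R"].T@np.array([(u-d["cx"])/d["fx"],(v-d["cy"])/d["fy"],1]); c=-d["R"].T@d["t"]
    return c+ray*(z-c[2])/ray[2]
def cloud(d):
    v,u=np.mgrid[0:420,0:560]; z=d["depth"]
    P=np.stack([(u-d["cx"])/d["fx"]*z,(v-d["cy"])/d["fy"]*z,z],-1)
    W=(P-d["t"])@d["R"]; W[z==0]=np.nan; return W
def proj(d,p):
    q=d["R"]@np.asarray(p)+d["t"]; return d["fx"]*q[0]/q[2]+d["cx"],d["fy"]*q[1]/q[2]+d["cy"]
E
python3 - <<'E'
from h import *
for n in ("top","side"):
    d=cap(n); save(d,n+"0.png"); np.savez("pics/"+n+"0.npz",**d); print(n,-d["R"].T@d["t"],d["fx"],r.current_time())
E
```

```text
pics
top [0.44487393 0.04278277 1.31913562] 407.76019294847566 0.05
side [1.40242527 0.24031059 0.56803236] 381.1769295315084 0.1
```

View pics/top0.png

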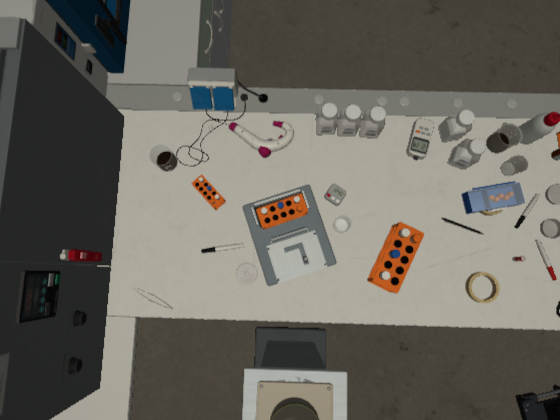

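View pics/side0.png

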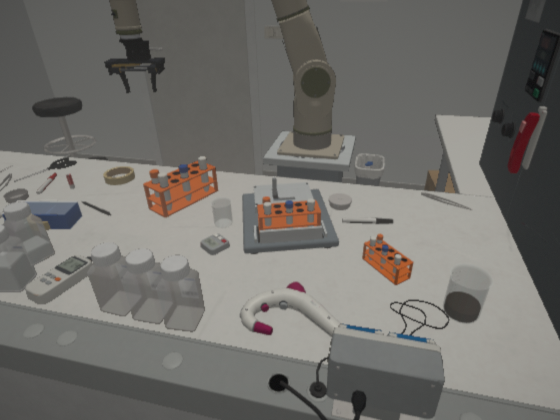

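Top view: small rack at (208,192), middle-sized rack on the grey platform at (282,209), and large rack at (397,257). The one on the platform is the one meant, since it stands between jaw and fence. The pin shows at about (296,258). Next I fit the platform and the pin, and make one enlarged crop.

```bash
python3 - <<'E'
from h import *
d=dict(np.load("pics/top0.npz")); W=cloud(d)
c=plane(d,290,235,0.03)
m=(W[...,2]>0.018)&(W[...,2]<0.13)&(np.hypot(W[...,0]-c[0],W[...,1]-c[1])<0.2)
n,l,s,_=cv2.connectedComponentsWithStats(cv2.morphologyEx(m.astype(np.uint8),cv2.MORPH_OPEN,np.ones((3,3))),connectivity=4)
k=l==l[235,255]; print(s[l[235,255]])
print(cv2.minAreaRect(W[k][:,:2].astype(np.float32)*1000))
cv=k&(abs(W[...,2]-.052)<.005)
print("cover",cv2.minAreaRect(W[cv][:,:2].astype(np.float32)*1000),np.nanmedian(W[cv][:,2]))
rect=cv2.minAreaRect(W[k][:,:2].astype(np.float32)); 
a=np.deg2rad(rect[2]); a=(a+np.pi/4)%(np.pi/2)-np.pi/4
R=np.array([[np.cos(a),-np.sin(a)],[np.sin(a),np.cos(a)]]); o=np.array(rect[0])-R@[-.010,0]
print("yaw",a,"origin",o)
ok=k&(W[...,2]>.065); L=(W[ok][:,:2]-o)@R; t=L[:,0]<0
print("pin px",np.argwhere(ok)[t],np.c_[L[t]*1000,W[ok][t][:,2:]*1000].round(1))
im=np.ascontiguousarray(d["pixels"][170:300,225:355,::-1]); im=cv2.resize(im,None,fx=4.5,fy=4.5,interpolation=cv2.INTER_CUBIC)
for p in [(-145,-115,30),(-145,115,30),(125,-115,30),(125,115,30),(-110,-22,96.5),(-110,-22,52),(-55,-22,52),(-55,23,52),(-25,80,52),(-25,-80,52)]:
    q=proj(d,np.r_[o+R@np.array(p[:2])/1000,p[2]/1000]); cv2.circle(im,(int((q[0]-225+.5)*4.5),int((q[1]-170+.5)*4.5)),3,(0,0,255),-1)
cv2.imwrite("pics/crop1.png",im)
E
```

```text
[ 243  185   93  101 6056]
((567.1968383789062, 29.940780639648438), (270.2059631347656, 230.0609588623047), 19.834022521972656)
cover ((561.3060913085938, 27.685523986816406), (256.6405029296875, 160.24908447265625), 19.792194366455078) 0.051269131201501
yaw 0.3461690635021595 origin [0.57660364 0.03333377]
pin px [[233 293]
 [257 305]
 [257 306]
 [258 304]
 [258 305]
 [258 306]
 [258 307]
 [259 303]
 [259 304]
 [259 305]
 [259 306]
 [259 307]
 [260 303]
 [260 304]
 [260 305]
 [260 306]] [[ -14.7  -13.    67.4]
 [ -96.3  -22.6   95.9]
 [ -97.1  -25.9   88.3]
 [ -98.2  -18.9   94.5]
 [ -99.1  -21.9   91.5]
 [-100.1  -24.4   96.7]
 [-100.9  -27.7   90.2]
 [ -99.8  -16.    79.1]
 [-101.   -18.    93.2]
 [-101.9  -21.    90.5]
 [-102.9  -23.5   96.8]
 [-103.8  -26.6   91.9]
 [-102.4  -15.8   65.3]
 [-103.7  -17.4   87.2]
 [-104.7  -20.1   89.9]
 [-105.7  -22.7   94.1]]
```

View pics/crop1.png

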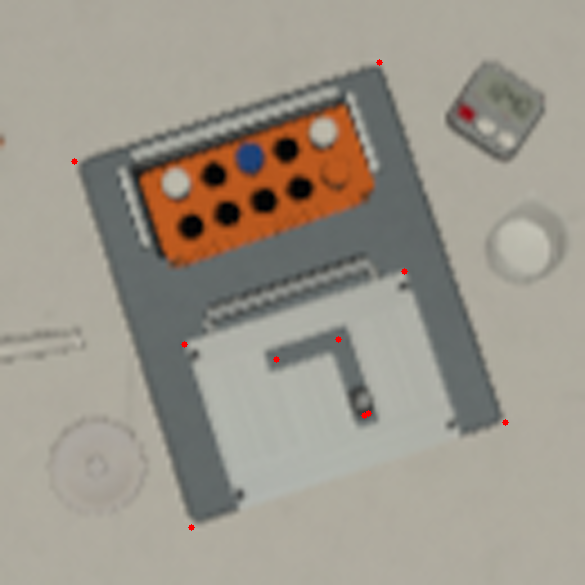

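The fit matches the platform (270 x 230 mm, yaw 0.346). The pin is near (-103,-22) mm in platform coordinates, inside the slot's start. I'll close the fingers, go in behind the pin, push along +x and watch the force.

```bash
cat >> h.py <<'E'
from scipy.spatial.transform import Rotation as Ro
A=0.3462; O=np.array([0.5766,0.0333]); R2=np.array([[np.cos(A),-np.sin(A)],[np.sin(A),np.cos(A)]])
def w(x,y,z): return np.r_[O+R2@np.array([x,y])/1000,z/1000]
def loc(): p=np.array(r.current_ee_pos()); return np.r_[R2.T@(p[:2]-O),p[2]].round(4)*1000
def fl(): f=np.array(r.current_force()); return np.r_[R2.T@f[:2],f[2]].round(2)
def quat(s):
    y=np.array([-s*np.sin(A),s*np.cos(A),0]); z=np.array([0,0,-1.]); x=np.cross(y,z)
    return Ro.from_matrix(np.c_[x,y,z]).as_quat(scalar_first=True)
E
python3 - <<'E'
from h import *
p=w(-145,-22,200)
best=None
for s in (1,-1):
    q=r.solve_ik(p,quat(s)); print(s,None if q is None else np.round(q,2))
    if q is not None and (best is None or abs(q[6])<best[0]): best=(abs(q[6]),s)
s=best[1]; print(s)
r.close_gripper(5)
r.move_ptp(p,quat(s)); print(r.current_time(),loc(),fl(),r.current_grip_width())
r.movel(w(-145,-22,72),feed=0.1); print(r.current_time(),loc(),fl())
d=cap("wrist"); save(d,"wr1.png")
E
```

```text
1 [-0.57 -0.08  0.53  1.96  0.04  1.25  1.86]
-1 [ 0.81 -0.   -0.82  1.9  -0.    1.25 -1.23]
-1
3.9 [-145.2  -22.9  200. ] [ 0.14 -0.32  0.44] 0.009150434938739198
5.3333 [-144.6  -22.2   72.5] [-0.62 -0.01  0.45]
```

View pics/wr1.png

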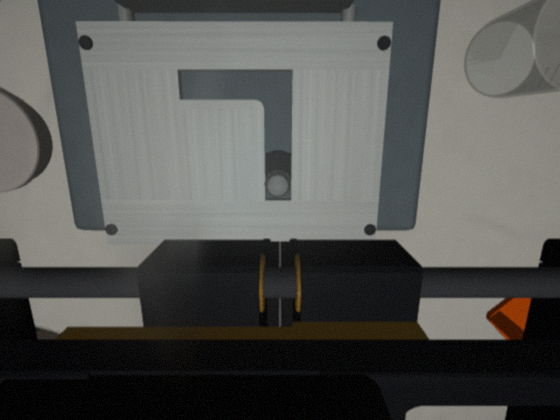

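Wrist view: the pin top is at (277,185), just ahead of the finger seam at (280,285), so it is lined up. The slot runs up to the corner and then left. Pushing now.

```bash
python3 - <<'E'
from h import *
c=r.movel(w(-105,-22,72),feed=0.03,contact_N=8); print(c,r.current_time(),loc(),fl())
if not c:
    c=r.movel(w(-64,-22,72),feed=0.03,contact_N=10); print(c,r.current_time(),loc(),fl())
d=cap("wrist"); save(d,"wr2.png")
E
```

```text
False 6.8667 [-105.1  -21.9   72. ] [-1.92 -0.8  -0.48]
True 8.0083 [-68.7 -21.9  71.4] [-2.24 -0.87  1.09]
```

View pics/wr2.png

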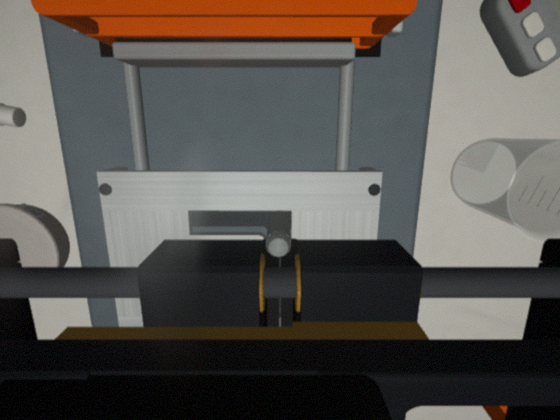

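The push stopped at x=-68.7 mm, where the slot's end should stop it (pin at about -53.5), and the wrist view shows the pin at the corner (277,243). Backing off and going round to the pin's right side.

```bash
python3 - <<'E'
from h import *
r.movel(w(-90,-22,72),feed=0.06)
r.movel(w(-90,-62,72),feed=0.1)
r.movel(w(-54.5,-62,72),feed=0.1); print(r.current_time(),loc(),fl())
c=r.movel(w(-54.5,-35,72),feed=0.03,contact_N=8); print(c,r.current_time(),loc(),fl())
c=r.movel(w(-54.5,6,72),feed=0.03,contact_N=8); print(c,r.current_time(),loc(),fl())
d=cap("wrist"); save(d,"wr3.png")
E
```

```text
9.6083 [-54.7 -61.4  71.7] [ 0.07 -0.54  0.51]
False 10.6583 [-54.5 -35.3  72. ] [ 0.21 -2.5   0.1 ]
False 12.175 [-54.5   6.1  72. ] [ 0.41 -1.2   0.37]
```

View pics/wr3.png

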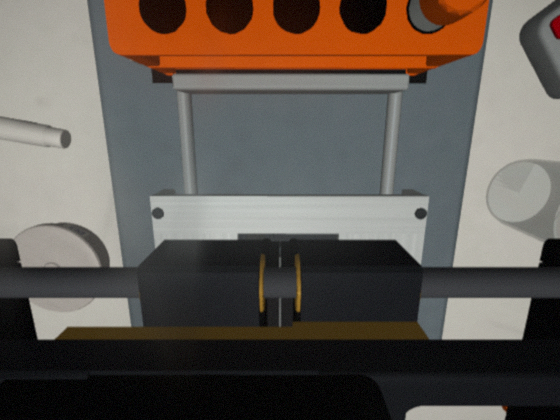

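No end stop yet; the finger is thinner than I assumed. I'll go on gently until contact.

```bash
python3 - <<'E'
from h import *
c=r.movel(w(-54.5,18,72),feed=0.02,contact_N=6); print(c,r.current_time(),loc(),fl())
r.movel(w(-54.5,loc()[1]-25,72),feed=0.06)
r.movel(w(-54.5,loc()[1],200),feed=0.1)
r.movel(w(-150,-40,220),feed=0.15); print(r.current_time(),loc())
d=cap("wrist"); save(d,"wr4.png")
E
```

```text
True 12.6167 [-54.6  10.5  71.9] [ 1.16 -1.57  1.7 ]
15.4333 [-149.6  -39.7  219.9]
```

View pics/wr4.png

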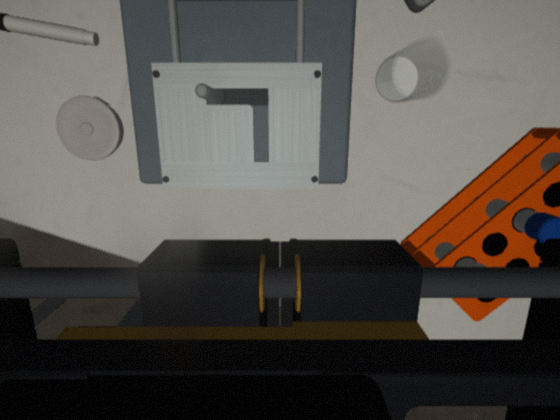

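The pin's top is at (203,90), at the left closed end of the slot. One numeric check: its position, and the rack's.

```bash
python3 - <<'E'
from h import *
d=cap("wrist"); p=plane(d,203,90,.0965); print("pin wrist",(R2.T@(p[:2]-O)*1000).round(1))
W=cloud(d); L=(W[...,:2]-O)@R2*1000
m=(W[...,2]>.08)&(W[...,2]<.1)&(abs(L[...,0]+55)<20)&(abs(L[...,1])<60)
print(m.sum(),np.median(L[m],0).round(1))
r.move_ptp([0.35,-0.4,0.3],r.current_ee_rot())
d=cap("top"); save(d,"top2.png"); W=cloud(d); L=(W[...,:2]-O)@R2*1000
m=(W[...,2]>.09)&(W[...,2]<.1)&(abs(L[...,0]+55)<20)&(abs(L[...,1])<60)
print("pin top",m.sum(),np.median(L[m],0).round(1))
px=d["pixels"].astype(int); m=(px[...,0]>150)&(px[...,2]<80)&(abs(L[...,0]-70)<45)&(abs(L[...,1])<100)&(W[...,2]>.07)
print("rack",cv2.minAreaRect(L[m].astype(np.float32)),r.current_time())
E
```

```text
pin wrist [-53.7  22.3]
207 [-53.9  22.4]
pin top 10 [-54.1  24.6]
rack ((72.5556640625, -1.5441665649414062), (61.79848098754883, 147.02456665039062), 0.1816478818655014) 16.9583
```

```bash
python3 -c "
import cv2;a=cv2.imread('pics/top2.png')[150:320,190:360];b=cv2.imread('pics/top0.png')[150:320,190:360]
cv2.imwrite('pics/cmp.png',cv2.resize(cv2.hconcat([b,a]),(800,400),interpolation=cv2.INTER_CUBIC))"
```

```text
(no output)
```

View pics/cmp.png

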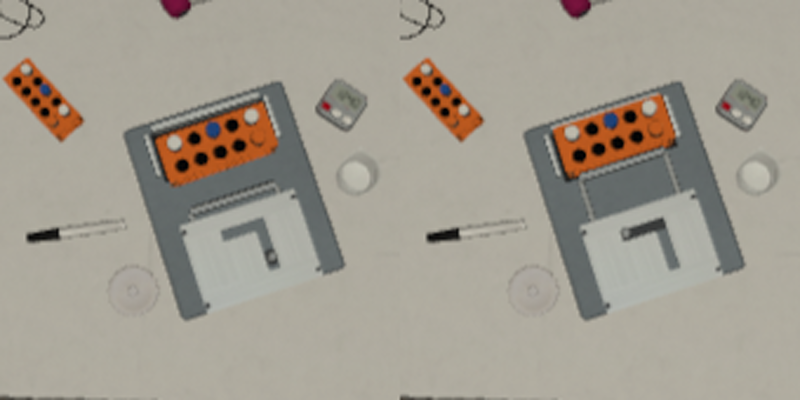

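The before/after view shows the pin at the closed left end. The rack sits against the fence (x = 72.6 mm), and the beaker, dish, timer and marker haven't moved. The last push met a force well above sliding friction, so it reached the hard stop.

```bash
python3 -c "
from h import *
print(r.job_done())"
```

```text
the job is handed in; nothing more can be done
None
```

The job is handed in: the pin was pushed to the hard stop at the closed end of the slot, the middle-sized rack measured clamped (platform x 72.6 mm, inside 70–74 mm), the other items looked unmoved, and the arm was clear at about 17 s.

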